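# Lock the filter funnel onto the vacuum manifold

### The arm

A 6-joint arm with a two-finger parallel gripper is mounted at the origin on a cart in front of the work surface, level with it; the furniture and walls round the work are solid. World frame = base frame: x ahead of the robot, y to its left, z up, the work surface at z = 0. Lengths are in mm, angles in degrees, forces in N, time in s.
With the tool pointing down it reaches from about 325 to 850 mm from the base axis. Payload 4.4 kg.
Tool frame: the origin (TCP) lies between the finger pads; the fingertips stand robot.tcp_to_tips ahead of it and the grasp point (between the pads) is the TCP (robot.tcp_to_tips is the distance from the TCP to the fingertips, in mm); z points along the fingers, y is the line along which they close (so a half turn about z gives the same grasp; the last joint's range is limited). The gripper opens to 94 mm and grips with 3 to 60 N. Pads are 16 mm wide; open, the fingers measure 119 mm over their backs; the gripper's body (75 mm by 177 mm) begins 78 mm behind the grasp point.
Start: joints at [54.918, 11.837, 88.321, -0, 79.842, -8.623], TCP at [256.207, 514.767, 224.447] pointing down, gripper open.
Joint ranges: [-156.59, 156.59], [-49.26, 127.26], [12.9, 141.05], [-63.56, 243.56], [4.71, 150.69], [-161.64, 161.64]. Speed limits (degrees/s): [159.86, 159.86, 180, 180, 180, 180].

### API

Orientations are given as [roll, pitch, yaw] about the fixed x, y, z axes, in that order (R = Rz(yaw) Ry(pitch) Rx(roll)).
In Python, from workcell import robot gives the robot as it stands.
- The arm moves only by the tool send_rows, never from a script. Its argument "deltas" is a list that holds one entry, the list of rows, each a list of 4 numbers: the shift along the tool's x, y, z normalised to -1 to 1, where 1 is 25 mm, then the turn about the tool's z normalised to -1 to 1, where 1 is 360 degrees. In form: [[[dx, dy, dz, twist], ...]]. A call has 1 to 10 rows; each row shifts and turns the commanded pose from where the row before left it, along the tool's axes as they then stand; what a row does not reach is not made up. A row lasts 1/12 s, in which the tool goes at most 41.7 mm and 7.16 degrees, less where a joint would pass 70% of its speed; a pose out of reach is approached as far as the arm can. A call with a number of a shift or a turn outside -1 to 1 is refused whole. A call with a gripper value outside its range is refused whole. "jaw" is the opening, from -1 (shut) to 1 (fully open), set as the call begins (left out, the last holds). The fingers move at their own pace and stop on an object; the grip force is fixed at half the most. Time passes only in rows, so rows that do not move let the fingers close. It gives the time, the measured TCP pose, the force, the opening and the grip force at its end, in the units of the state.
- robot.sense(): the state, without advancing time (a new reading comes with each control period).
- robot.get_image(name): name is "scene" or "top"; returns a dict with "pixels" (480x640x3 uint8, blue, green, red), "fx", "fy", "cx", "cy" (pixels), "distortion" ([k1, k2, p1, p2, k3] as OpenCV has them; the pictures are not rectified), "camera_from_world" (4x4, takes a point from world to camera coordinates). Camera axes: x right, y up, looking along -z (the intrinsics and any distortion apply to the point x, -y, -z); pixel columns grow to the right and rows downward; lengths in mm; the calibration is good to about 2 mm. A picture is of the moment at which its call begins. There is no depth.
- robot.finish_job(): hands the job in; it is judged then, once.
The state is a dict: "time": time; "joint_positions": joint angles; "joint_velocities": joint speeds; "joint_efforts": joint torques, N m; "ee_pos": TCP position; "tool_rot": TCP orientation; "force": force on the tool from outside, world axes, zero at the start; "ft_torque": the same for the moment, N m; "gripper_width": finger opening in mm; "finger_force": force on a finger pad.
Only numpy, scipy, OpenCV 4.12 (cv2) and the standard library are available. Lean on these libraries where they do the work, as an engineer would, in place of code of your own. Each camera call takes 0.05 s, during which the arm holds its last target. There are 200 camera calls.

### The job

Mount the loose steel filter funnel on the empty place of the filtration manifold, the way its neighbour is mounted: set it on the base, turn it until its three lugs find the slots in the lock collar, push it down against the spring and turn it clockwise to the stop so that it stays locked when you let go. Leave the other things on the bench where they are.

Things in the scene. Friction and masses are not known exactly. Their poses are not given: they have to be found in the camera images.
- funnel: Loose stainless filter funnel, an open cup 95 mm tall, 0.10 to 0.20 kg, standing upright on the bench at the start. Origin: centre of its underside, z up its axis. From below: round spigot 49 mm across from 0 to 26 mm (foot chamfered 1.5 mm), flange 55 mm across at 26 to 29 mm, smooth wall 50 mm across from 29 to 92 mm, rolled rim 53 mm across at 92 to 95 mm.
- funnel_grip (a point): On the funnel's axis 72 mm above its underside: a good height to grasp the wall from outside; any direction does, it is round.
- funnel_lugs (a point): On the funnel's axis at mid-height of its three lugs, 12.5 mm above the underside. The lugs stand out from the spigot at 0, 120 and 240 degrees from the funnel's own x axis, each 9 mm wide and 5 mm high (10 to 15 mm above the underside), reaching 30.5 mm from the axis.
- base_mouth (a point): Centre of the empty base's mouth, on its upright axis, level with the rim of its lock collar (95 mm above the bench). The collar, a fixed steel ring 74 mm across, has a 52 mm bore (1.5 mm clear round the spigot) and an inner lip 5 mm thick, cut by three slots 120 degrees apart, 5 degrees wider than a lug on either side. Its rim is flat: lugs that miss the slots slide round on it.
- base_slots (a point): On the same axis, 5 mm below the rim, level with the lip's underside. The collar was screwed on by hand and may stand at any angle: the slots' angle is NOT reported (this frame does not turn with the collar). See them from above as notches in the inner edge, or feel: with the funnel's underside 10 mm below the rim the lugs lie on the lip; only over the slots do they go deeper.
- base_support (a point): Centre of the round filter support inside the base when free, 10 mm below the rim; it yields downward up to 14 mm on a spring: about 2 N at first and 0.9 N more per mm. It meets the spigot just as the lugs meet the rim, so over the slots pushing stays soft, elsewhere it stops dead. Let go in mid-search, the funnel stays standing in the mouth; part-turned, it stays under the lip.
- base_lock (a point): On the axis, 17.5 mm below the rim: the funnel's underside when locked. To lock: press the underside 21 to 23 mm below the rim (lugs below the lip; 23 is the bottom; about 13 N), turn clockwise seen from above, 50 degrees from mid-slot (stop at 54; anticlockwise is blocked), let go: the spring lifts the lugs 3 to 5 mm into pockets. Unlocked, it pushes the funnel up to 10 mm below the rim.
- manifold: Two-place filtration manifold, fixed: a steel tube 30 mm thick, 270 mm long along its y axis, axis 28 mm high, on two black feet, white stopcocks towards the robot. Origin on the bench below the middle. Filter bases stand on it at y = +70 and -70 mm; either may be the empty one.
- used_station: The other base, with an identical funnel already locked on it (all fixed, not to be used), top 173 mm above the bench. Origin on the bench below its axis.
- beaker: Glass beaker, 72 mm across and 89 mm tall, loose to the left or right of the manifold, on the side where the loose funnel is not. Origin: centre of its underside. A bystander.
- petri_dish: Glass dish 62 mm across, 12 mm high, loose in front of the manifold. Origin: centre of its underside. A bystander.
- tweezers: Steel tweezers 122 mm long, loose in front of the manifold. Origin: centre of the underside. A bystander.
- marker_blue: Felt pen 138 mm long, 12 mm thick, loose near the front edge, left of the dish. Origin: centre of the underside. A bystander.
- brown_bottle: Small amber bottle 41 mm across, 97 mm tall, loose behind the manifold on the left. Origin: centre of its underside. A bystander.

How it is judged (in metres and radians):
At the end, for the whole second after the job is handed in: The funnel stands upright and still on the empty base, centred within 4 mm and locked: its underside 16.0 to 19.2 mm below the collar's rim (17.5 nominal, lugs in the pockets; the spring would lift an unlocked funnel higher) (height (world z) of funnel between 0.0758 and 0.079 m and horizontal distance between funnel and base_mouth below 0.004 m and angle between funnel's own z axis and vertical below 0.06 rad and linear speed of funnel below 0.01 m/s); the robot touches nothing.
It fails at once if the beaker is shifted more than 40 mm or knocked over (distance of beaker from where it was at the start of the episode above 0.04 m or angle between beaker's own z axis and vertical above 0.5 rad).
It fails at once if the dish is shifted more than 40 mm or knocked over (distance of petri_dish from where it was at the start of the episode above 0.04 m or angle between petri_dish's own z axis and vertical above 0.5 rad).
It fails at once if the bottle behind the manifold is shifted more than 40 mm or knocked over (distance of brown_bottle from where it was at the start of the episode above 0.04 m or angle between brown_bottle's own z axis and vertical above 0.5 rad).
It fails at once if the pen is shifted more than 40 mm (distance of marker_blue from where it was at the start of the episode above 0.04 m).
It fails at once if the pair of tweezers is shifted more than 40 mm (distance of tweezers from where it was at the start of the episode above 0.04 m).
It also fails if it takes over 64 s, if anything falls off the work surface, if the arm or the gripper's body presses on something with over 40 N, if the wrist force passes 120 N, or if a joint passes its speed limit or range.

## Working session

There is one attempt and no reset: what is moved stays moved. The work goes in short steps, Python scripts to look and compute and a tool call to move; the robot and the scene stay as the last step left them, time stands still between calls to the robot, and variables do not carry over. Pictures are saved under pics/ and viewed, at most 10 in all, crops included, and the job is handed in when it is done.

Besides the shell and the picture viewer there is one more tool, called after "Call:" by a JSON object that holds its "method" and its "body". send_rows: Moves the arm, as the interface text tells. Scaled input: -1 to 1 covers 25 mm each way for a shift and 360 degrees each way for a turn. Its arguments: {"type":"object","properties":{"deltas":{"type":"array"},"jaw":{"type":"number"}},"required":["deltas"]}

```bash
mkdir -p pics; ls
cat > h.py <<'E'
import numpy as np, cv2
from workcell import robot
def cam(n):
    d=robot.get_image(n); d['K']=np.array([[d['fx'],0,d['cx']],[0,d['fy'],d['cy']],[0,0,1.]]); d['D']=np.array(d['distortion'],float); d['T']=np.array(d['camera_from_world']); return d
def ray(d,uv,z):
    p=cv2.undistortPoints(np.array(uv,float).reshape(-1,1,2),d['K'],d['D']).reshape(-1,2)
    R,t=d['T'][:3,:3],d['T'][:3,3]; o=-R.T@t
    v=np.c_[p[:,0],-p[:,1],-np.ones(len(p))]@R
    return o+v*((z-o[2])/v[:,2])[:,None]
def proj(d,P):
    q=np.array(P,float).reshape(-1,3)@d['T'][:3,:3].T+d['T'][:3,3]; q=q*[1,-1,-1]
    return cv2.projectPoints(q,np.zeros(3),np.zeros(3),d['K'],d['D'])[0].reshape(-1,2)
E
python3 - <<'E'
from h import *
for n in('scene','top'):
    d=cam(n); cv2.imwrite(f'pics/{n}0.png',d['pixels']); print(n,d['K'].tolist(),d['D'],d['T'].round(3).tolist())
print(robot.sense(), robot.tcp_to_tips)
E
```

```text
pics
scene [[453.60354411867957, 0.0, 312.43999285742683], [0.0, 453.60354411867957, 233.74224052285047], [0.0, 0.0, 1.0]] [-0.02078819  0.          0.          0.          0.        ] [[0.678, -0.735, 0.019, -368.964], [0.329, 0.326, 0.886, -235.997], [-0.658, -0.595, 0.463, -574.62], [0.0, 0.0, 0.0, 1.0]]
top [[501.1936331668603, 0.0, 325.1876493813346], [0.0, 501.1936331668603, 231.03911684157484], [0.0, 0.0, 1.0]] [-0.075561  0.        0.        0.        0.      ] [[-0.017, -1.0, -0.009, 15.795], [0.995, -0.018, 0.098, -552.476], [-0.099, -0.007, 0.995, -1268.522], [0.0, 0.0, 0.0, 1.0]]
{'time': 0.1, 'joint_positions': array([ 5.49163303e+01,  1.18809369e+01,  8.83941391e+01,  1.80997729e-03,
        7.98418414e+01, -8.62320074e+00]), 'joint_velocities': array([ 0.00442717, -0.05586406, -0.1863373 , -0.01081683,  0.01225595,
        0.02399365]), 'joint_efforts': array([ 4.80758149e-05, -3.71864712e+01, -2.82292378e+01,  7.01136910e-02,
        3.11274023e-02, -6.44404986e-05]), 'ee_pos': array([255.81950192, 514.20491497, 223.41180724]), 'tool_rot': array([-1.79884671e+02, -1.92909175e-02,  1.53539191e+02]), 'force': array([-0.78736598,  0.02813275, -0.35043854]), 'ft_torque': array([ 0.03558127, -0.00183516,  0.02123512]), 'finger_force': 0.0, 'gripper_width': 94.19637073645049} 19.0
```

View pics/scene0.png

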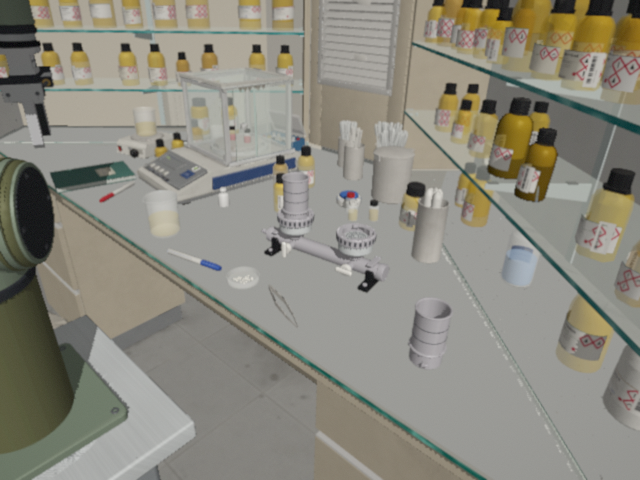

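View pics/top0.png

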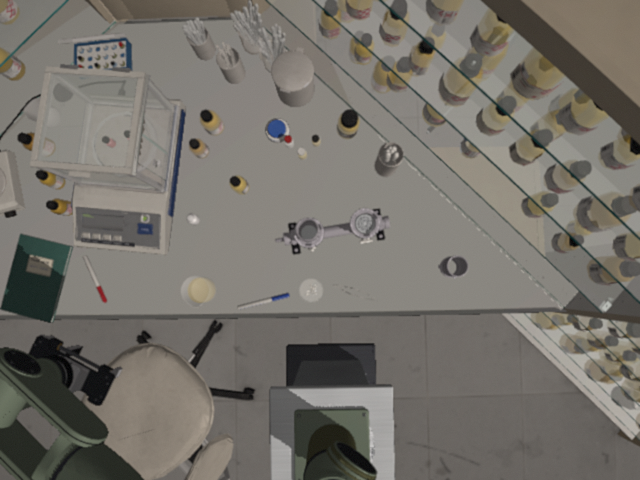

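The top view shows the empty base at about (367,224), the used station at (305,231) and the loose funnel at (454,266). I'll zoom in on the collar and the funnel.

Run:
```python
from h import *
ims=[cam('top') for _ in range(8)]
a=np.mean([i['pixels'].astype(float) for i in ims],0).astype(np.uint8); d=ims[0]
c=lambda x,y,s,r:cv2.resize(a[y-s:y+s,x-s:x+s],(r,r),interpolation=cv2.INTER_CUBIC)
s=cam('scene')['pixels']
cv2.imwrite('pics/crop.png',np.hstack([c(367,224,25,400),c(454,266,25,400)]))
cv2.imwrite('pics/crops.png',np.hstack([cv2.resize(s[215:265,330:380],(400,400),interpolation=cv2.INTER_CUBIC),cv2.resize(s[290:375,390:475],(400,400),interpolation=cv2.INTER_CUBIC)]))
print(ray(d,[[367,224]],95),ray(d,[[305,231]],173),ray(d,[[454,266]],60))
```

```text
[[561.50313707 -97.0330456   95.        ]] [[539.15251633  51.53899167 173.        ]] [[ 455.54470258 -315.80333692   60.        ]]
```

View pics/crop.png

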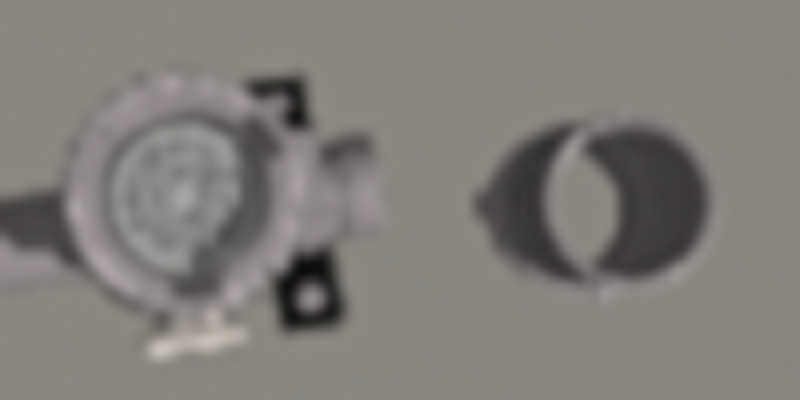

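View pics/crops.png

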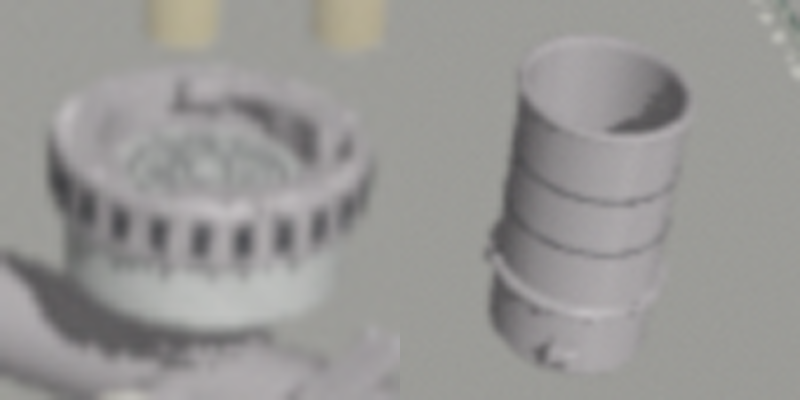

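The top crop shows the collar centred near (365,223), with dark notches up and to the right (≈39°) and at the bottom (≈-79°). The funnel rim is centred near (458,266). In the scene crop the funnel rim is near (433.6,309) and a lug near (421.4,365.4). Next I'll fit circles to the edges on the known planes.

```bash
cat >> h.py <<'E'
from scipy.optimize import least_squares
def avg(n,k=6):
    L=[cam(n) for _ in range(k)]; d=L[0]; d['pixels']=np.mean([i['pixels'].astype(float) for i in L],0); return d
def circ(d,c0,z,r,tol=6,it=3):
    c=np.array(c0[:2],float)
    g=cv2.GaussianBlur(d['pixels'].mean(2) if d['pixels'].ndim==3 else d['pixels'],(0,0),.7).astype(np.float32)
    th=np.radians(np.arange(0,360,4)); rr=np.arange(r-tol,r+tol+.1,.4)
    for k in range(it):
        P=[]
        for t in th:
            q=np.c_[c[0]+rr*np.cos(t),c[1]+rr*np.sin(t),np.full(len(rr),z)]
            uv=proj(d,q).astype(np.float32)
            v=cv2.remap(g,uv[:,:1],uv[:,1:],cv2.INTER_CUBIC).ravel()
            e=-np.gradient(v); j=e.argmax()   # bright rim inside, darker outside
            if e[j]>1.0: P.append(q[j,:2])
        P=np.array(P)
        s=least_squares(lambda c:np.hypot(*(P-c).T)-r,c,loss='soft_l1',f_scale=.7); c=s.x
    return c,len(P),np.median(abs(s.fun))
E
python3 - <<'E'
from h import *
t=avg('top');s=avg('scene')
for nm,d,uvs in(('top',t,[(365.1,223.1),(458,266.2),(307,229)]),('scene',s,[(356.5,231.6),(433.6,308.9),(296,176)])):
    for o,uv,z,r in zip(('collar','funnel','used'),uvs,(95,95,173),(37,26.5,26.5)):
        c0=ray(d,[uv],z)[0]; print(nm,o,c0.round(1),circ(d,c0,z,r))
print('lug',ray(s,[(421.4,365.4)],12.5))
print('slots top',ray(t,[(342+262/8,199+130/8),(342+200/8,199+268/8)],92))
print('funnel foot check',proj(s,[[455,-320,0]]))
# polar unwrapped collar, radius 20..40
c=circ(t,ray(t,[(365.1,223.1)],95)[0],95,37)[0]
g=t['pixels'].mean(2).astype(np.float32)
for r in(25,27,29,31):
    th=np.radians(np.arange(0,360,10)); uv=proj(t,np.c_[c[0]+r*np.cos(th),c[1]+r*np.sin(th),np.full(36,92)]).astype(np.float32)
    print(r,cv2.remap(g,uv[:,:1],uv[:,1:],cv2.INTER_LINEAR).ravel().astype(int).tolist())
E
```

```text
top collar [563.8 -92.4  95. ] (array([564.42866717, -93.23226644]), 80, np.float64(0.8058500050937134))
top funnel [ 454.  -316.9   95. ] (array([ 455.48772939, -315.73199769]), 29, np.float64(0.39540736128560994))
top used [543.7  46.9 173. ] (array([543.24364617,  46.80686514]), 33, np.float64(1.1595326105981556))
scene collar [564.2 -91.3  95. ] (array([559.11708435, -93.28939043]), 59, np.float64(1.4573418687299196))
scene funnel [ 451.7 -316.    95. ] (array([ 453.7916226 , -315.89184699]), 49, np.float64(0.7745073544355208))
scene used [544.8  48.3 173. ] (array([539.56947874,  48.10806091]), 54, np.float64(1.7319390551266771))
lug [[ 425.15064592 -324.45547208   12.5       ]]
slots top [[ 583.18603894 -116.90672721   92.        ]
 [ 540.84979788  -96.73815792   92.        ]]
funnel foot check [[427.9919911  359.86897668]]
25 [107, 116, 121, 122, 117, 115, 115, 120, 121, 121, 124, 123, 124, 127, 126, 128, 123, 106, 90, 83, 101, 121, 122, 118, 114, 111, 111, 112, 107, 98, 78, 76, 88, 99, 103, 104]
27 [123, 128, 130, 131, 123, 117, 114, 114, 121, 123, 122, 119, 119, 124, 127, 125, 120, 94, 81, 81, 112, 134, 135, 133, 132, 133, 133, 130, 129, 114, 80, 75, 90, 116, 119, 120]
29 [134, 138, 140, 143, 138, 130, 128, 130, 132, 133, 133, 131, 132, 137, 137, 133, 131, 98, 84, 88, 128, 142, 144, 140, 142, 147, 144, 142, 138, 124, 81, 77, 90, 134, 134, 132]
31 [139, 144, 141, 146, 145, 135, 137, 138, 140, 143, 145, 142, 145, 150, 149, 143, 139, 111, 101, 106, 147, 150, 148, 144, 147, 156, 146, 152, 149, 132, 96, 92, 103, 144, 141, 142]
```

Call:
{"method": "send_rows", "body": {"deltas": [[[-0.81,-0.97,0,0],[-0.81,-0.97,0,0],[-0.81,-0.97,0,0],[-0.81,-0.97,0,0],[-0.81,-0.97,0,0],[-0.81,-0.97,0,0],[-0.81,-0.97,0,0],[-0.81,-0.97,0,0],[-0.81,-0.97,0,0],[-0.81,-0.97,0,0]]], "jaw": 1}}

```text
time: 1.98
ee_pos: [329.5, 206.1, 224.7]
tool_rot: [180.0, 0.0, 153.6]
force: [-0.3, -0.2, -0.3]
gripper_width: 93.7
finger_force: 0.0
```

Call:
{"method": "send_rows", "body": {"deltas": [[[-0.81,-0.97,0,0],[-0.81,-0.97,0,0],[-0.81,-0.97,0,0],[-0.81,-0.97,0,0],[-0.81,-0.97,0,0],[-0.81,-0.97,0,0],[-0.81,-0.97,0,0],[-0.81,-0.97,0,0],[-0.81,-0.97,0,0],[-0.81,-0.97,0,0]]]}}

```text
time: 2.82
ee_pos: [402.8, -101.6, 224.7]
tool_rot: [180.0, 0.1, 153.5]
force: [0.8, 0.7, -0.2]
gripper_width: 94.5
finger_force: 0.0
```

Call:
{"method": "send_rows", "body": {"deltas": [[[-0.81,-0.97,0,0],[-0.81,-0.97,0,0],[-0.81,-0.97,0,0],[-0.81,-0.97,0,0],[-0.4,-0.5,0,0],[0,0,0,0.019],[0,0,0,0.019],[0,0,0,0.019],[0,0,0,0]]]}}

```text
time: 3.57
ee_pos: [435.3, -238.0, 224.3]
tool_rot: [180.0, -0.0, 132.9]
force: [0.9, -0.3, 0.3]
gripper_width: 94.1
finger_force: 0.0
```

```bash
cat >> h.py <<'E'
def to(x,y,z):
    s=robot.sense(); p=s['ee_pos']; w=np.radians(s['tool_rot'][2]); d=np.array([x,y,z])-p
    print('t',round(s['time'],2),'pos',p.round(1),'rot',s['tool_rot'].round(1),'F',s['force'].round(1),'M',s['ft_torque'].round(2),'w',round(s['gripper_width'],1),'ff',round(s['finger_force'],1),'j',s['joint_positions'].round(0))
    print('units',(np.array([d[0]*np.cos(w)+d[1]*np.sin(w),d[0]*np.sin(w)-d[1]*np.cos(w),-d[2]])/25).round(2))
E
python3 -c "
from h import *
to(455,-316,72)"
```

```text
t 3.57 pos [ 435.3 -238.   224.3] rot [180.   -0.  132.9] F [ 0.9 -0.3  0.3] M [-0.01 -0.07 -0.01] w 94.1 ff 0.0 j [-39.   2.  99.   0.  79. -82.]
units [-2.82 -1.55  6.09]
```

Call:
{"method": "send_rows", "body": {"deltas": [[[-0.7,-0.4,0,0],[-0.7,-0.4,0,0],[-0.7,-0.4,0,0],[-0.72,-0.35,0,0],[0,0,0.8,0],[0,0,0.9,0],[0,0,0.9,0],[0,0,0.9,0],[0,0,0.9,0],[0,0,0.9,0]]]}}

```text
time: 4.4
ee_pos: [455.3, -315.8, 91.1]
tool_rot: [180.0, 0.0, 133.3]
force: [1.0, -1.0, -0.0]
gripper_width: 94.4
finger_force: 0.0
```

Call:
{"method": "send_rows", "body": {"deltas": [[[0,0,0.79,0],[0,0,0,0],[0,0,0,0]]]}}

```text
time: 4.65
ee_pos: [454.5, -315.2, 71.3]
tool_rot: [-180.0, -0.2, 133.2]
force: [-0.6, -0.1, 0.2]
gripper_width: 94.1
finger_force: 0.0
```

Call:
{"method": "send_rows", "body": {"deltas": [[[0,0,0,0],[0,0,0,0],[0,0,0,0],[0,0,0,0],[0,0,0,0],[0,0,0,0],[0,0,0,0],[0,0,0,0]]], "jaw": -1}}

```text
time: 5.32
ee_pos: [455.4, -316.6, 72.5]
tool_rot: [180.0, 0.0, 133.0]
force: [1.3, 1.2, 1.5]
gripper_width: 51.4
finger_force: 30.0
```

```bash
python3 -c "
from h import *
to(455,-220,110)
d=avg('top',3);print(circ(d,(455.5,-315.7),95,26.5))"
```

```text
t 5.32 pos [ 455.4 -316.6   72.5] rot [180.   0. 133.] F [1.3 1.2 1.5] M [-0.02  0.02  0.  ] w 51.4 ff 30.0 j [-44.  19.  99.   0.  62. -87.]
units [ 2.83  2.63 -1.5 ]
(array([ 456.93681291, -317.80399762]), 49, np.float64(2.2013308588870046))
```

Call:
{"method": "send_rows", "body": {"deltas": [[[0,0,-0.8,0],[0,0,-0.8,0],[0.7,0.65,0,0],[0.7,0.65,0,0],[0.7,0.65,0,0],[0.7,0.65,0,0],[0,0,0,0],[0,0,0.8,0],[0,0,0.7,0],[0,0,0.1,0]]]}}

```text
time: 6.3
ee_pos: [452.7, -219.6, 69.3]
tool_rot: [-179.9, -0.3, 133.0]
force: [-0.7, 0.7, -1.5]
gripper_width: 51.4
finger_force: 30.0
```

Call:
{"method": "send_rows", "body": {"deltas": [[[0,0,0,0],[0,0,0,0]]]}}

```text
time: 6.47
ee_pos: [454.9, -221.3, 72.3]
tool_rot: [-180.0, -0.0, 133.0]
force: [0.5, 0.3, -0.9]
gripper_width: 51.5
finger_force: 30.1
```

Call:
{"method": "send_rows", "body": {"deltas": [[[0,0,0,0],[0,0,0,0],[0,0,0,0],[0,0,0,0],[0,0,0,0.019],[0,0,0,0.019],[0,0,0,0.019],[0,0,0,0.019],[0,0,0,0.019],[0,0,0,0.019]]], "jaw": 0.6}}

```text
time: 7.3
ee_pos: [455.1, -221.1, 72.6]
tool_rot: [180.0, 0.0, 91.6]
force: [0.5, 0.2, 0.1]
gripper_width: 75.4
finger_force: 0.0
```

Call:
{"method": "send_rows", "body": {"deltas": [[[0,0,0,0.019],[0,0,0,0.019],[0,0,0,0.019],[0,0,0,0.019],[0,0,0,0.019],[0,0,0,0.019],[0,0,0,0.019],[0,0,0,0],[0,0,0,0]]]}}

```text
time: 8.05
ee_pos: [455.1, -221.0, 72.5]
tool_rot: [180.0, -0.0, 44.3]
force: [0.2, 0.1, -0.1]
gripper_width: 75.1
finger_force: 0.0
```

Call:
{"method": "send_rows", "body": {"deltas": [[[0,0,0,0],[0,0,0,0],[0,0,0,0],[0,0,0,0],[0,0,0,0],[0,0,0,0],[0,0,0,0]]], "jaw": -1}}

```text
time: 8.63
ee_pos: [455.1, -221.1, 72.3]
tool_rot: [180.0, -0.0, 44.1]
force: [0.5, -0.9, -0.0]
gripper_width: 51.6
finger_force: 30.0
```

```bash
python3 -c "
from h import *
to(564,-93,195)
for n in('top','scene'):
  d=avg(n,3);print(circ(d,robot.sense()['ee_pos'],95,26.5))
s=d['pixels'].astype(np.uint8);u,v=proj(d,[robot.sense()['ee_pos']-[0,0,40]])[0].astype(int);print(u,v)
cv2.imwrite('pics/g.png',cv2.resize(s[v-60:v+60,u-60:u+60],(600,600),interpolation=cv2.INTER_CUBIC))
P=robot.sense()['ee_pos']
for a in range(0,360,5):
  q=proj(d,[[P[0]+30.5*np.cos(np.radians(a)),P[1]+30.5*np.sin(np.radians(a)),12.5]])[0]
  if a%20==0 and 140<=a<=340: print(a,((q-[u-60,v-60])*5).round())
"
```

```text
t 8.63 pos [ 455.1 -221.1   72.3] rot [180.   -0.   44.1] F [ 0.5 -0.9 -0. ] M [-0.14 -0.04 -0.03] w 51.6 ff 30.0 j [-36.  14. 106.  -0.  60.  10.]
units [ 6.69 -0.65 -4.91]
(array([ 456.60614566, -213.77813398]), 47, np.float64(3.1951293403957592))
(array([ 457.74006752, -219.84524659]), 76, np.float64(1.7676795514540409))
376 314
140 [205. 358.]
160 [217. 378.]
180 [240. 396.]
200 [270. 408.]
220 [304. 414.]
240 [337. 411.]
260 [364. 401.]
280 [383. 386.]
300 [391. 366.]
320 [387. 345.]
340 [373. 326.]
```

View pics/g.png

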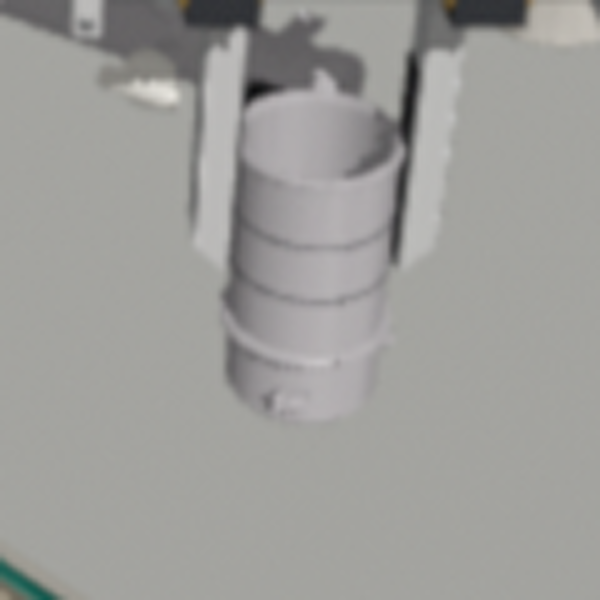

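The picture shows the funnel held between the fingers, with a lug near (288,402) in the crop. That puts it at about 208° in the world frame, or 88° mod 120, against slots at about 64°. I'll lift it and carry it over the base.

Call:
{"method": "send_rows", "body": {"deltas": [[[0,0,-0.95,0],[0,0,-0.95,0],[0,0,-0.95,0],[0,0,-0.95,0],[0,0,-0.8,0],[0.83,-0.08,0,0],[0.83,-0.08,0,0],[0.83,-0.08,0,0],[0.83,-0.08,0,0],[0.83,-0.08,0,0]]]}}

```text
time: 9.77
ee_pos: [522.1, -140.3, 186.5]
tool_rot: [-179.9, 0.0, 44.1]
force: [0.6, -0.6, -1.8]
gripper_width: 51.6
finger_force: 30.0
```

Call:
{"method": "send_rows", "body": {"deltas": [[[0.83,-0.08,0,0],[0.83,-0.08,0,0],[0.83,-0.08,0,0],[0,0,0,0.015],[0,0,0,0.015],[0,0,0,0.015],[0,0,0,0],[0,0,0,0]]]}}

```text
time: 10.43
ee_pos: [562.3, -93.6, 186.4]
tool_rot: [-179.9, 0.1, 28.0]
force: [0.1, 0.2, -0.6]
gripper_width: 51.3
finger_force: 30.0
```

```bash
python3 -c "
from h import *
to(564,-93,167)
P=robot.sense()['ee_pos'];b=P-[0,0,72]
d=avg('scene',3);s=d['pixels'].astype(np.uint8);t=avg('top',3);tt=t['pixels'].astype(np.uint8)
u,v=proj(d,[P-[0,0,60]])[0].astype(int);U,V=proj(t,[P])[0].astype(int)
A=cv2.resize(s[v-40:v+40,u-40:u+40],(800,800),interpolation=cv2.INTER_CUBIC)[100:700]
ax=proj(d,[b+[0,0,h] for h in(0,12.5,95)]);print('pred axis',((ax-[u-40,v-40])*10-[0,100]).round())
for a in range(180,260,10):
  q=proj(d,[b+[30.5*np.cos(np.radians(a)),30.5*np.sin(np.radians(a)),12.5]])[0];print(a,((q-[u-40,v-40])*10-[0,100]).round())
print('collar centre pred',((proj(d,[[564,-93,95]])-[u-40,v-40])*10-[0,100]).round())
cv2.imwrite('pics/h.png',A)
"
```

```text
t 10.43 pos [562.3 -93.6 186.4] rot [-1.799e+02  1.000e-01  2.800e+01] F [ 0.1  0.2 -0.6] M [-0.04  0.14  0.03] w 51.3 ff 30.0 j [-18.  13.  91.   0.  76.  44.]
units [0.07 0.01 0.78]
pred axis [[ 405.  360.]
 [ 410.  298.]
 [ 440. -129.]]
180 [305. 350.]
190 [330. 359.]
200 [358. 365.]
210 [387. 370.]
220 [417. 372.]
230 [447. 372.]
240 [475. 370.]
250 [502. 365.]
collar centre pred [[402. 449.]]
```

View pics/h.png

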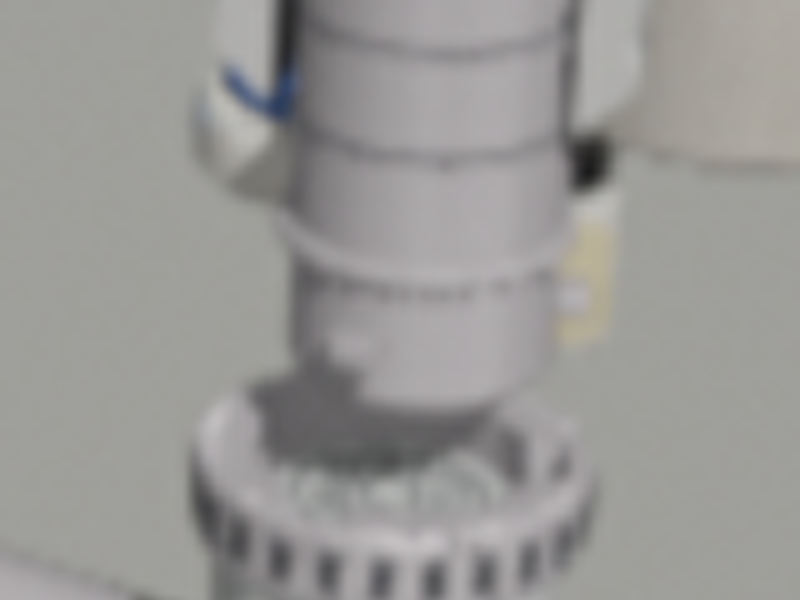

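The left lug is near (352,345) and the collar rim spans x=193–598, so there is a lateral discrepancy between funnel and collar. To calibrate the camera bias, I'll step aside and measure the held funnel in both views.

Call:
{"method": "send_rows", "body": {"deltas": [[[-0.5,0.94,0,0],[-0.5,0.94,0,0],[-0.5,0.94,0,0],[0,0,0,0],[0,0,0,0]]]}}

```text
time: 11.15
ee_pos: [562.7, -175.0, 187.2]
tool_rot: [-180.0, -0.0, 27.8]
force: [1.1, 0.2, -1.2]
gripper_width: 51.4
finger_force: 30.0
```

```bash
cat > m.py <<'E'
from h import *
def prof(d,c,z,r,skip,tol=6,sgn=-1):
    g=cv2.GaussianBlur(d['pixels'].mean(2),(0,0),.7).astype(np.float32); c=np.array(c[:2],float)
    rr=np.arange(r-tol,r+tol+.1,.4)
    for k in range(4):
        P=[]
        for a in range(0,360,4):
            if any(abs((a-b+180)%360-180)<40 for b in skip): continue
            t=np.radians(a); q=np.c_[c[0]+rr*np.cos(t),c[1]+rr*np.sin(t),np.full(len(rr),z)]
            uv=proj(d,q).astype(np.float32); e=sgn*np.gradient(cv2.remap(g,uv[:,:1],uv[:,1:],cv2.INTER_CUBIC).ravel()); j=e.argmax()
            if e[j]>1: P.append(q[j,:2])
        P=np.array(P); s=least_squares(lambda c:np.hypot(*(P-c).T)-r,c,loss='soft_l1',f_scale=.5); c=s.x
    return c.round(2),len(P),round(np.median(abs(s.fun)),2)
s=robot.sense(); p=s['ee_pos']; w=s['tool_rot'][2]; print(p.round(1),w)
t=avg('top');d=avg('scene')
for nm,c in(('top',t),('scene',d)):
    for sg in(-1,1): print(nm,sg,prof(c,p,p[2]+23,26.5,[w-90,w+90],sgn=sg),'| collar',prof(c,(564,-93),95,37,[],sgn=sg), '| bore',prof(c,(564,-93),95,26,[],tol=4,sgn=sg))
u,v=proj(d,[p-[0,0,60]])[0].astype(int);U,V=proj(t,[[p[0],p[1],p[2]+23]])[0].astype(int)
C=proj(t,[[564,-93,95]])[0].astype(int)
f=lambda im,x,y,h:cv2.resize(im['pixels'].astype(np.uint8)[y-h:y+h,x-h:x+h],(400,400),interpolation=cv2.INTER_CUBIC)
cv2.imwrite('pics/i.png',np.hstack([f(t,U,V,20),f(t,*C,20)]))
print('pred funnel',(proj(t,[[p[0],p[1],p[2]+23]])[0]-[U-20,V-20])*10,'pred collar',(proj(t,[[564,-93,95]])[0]-C+20)*10)
E
python3 m.py
```

```text
[ 562.7 -175.   187.2] 27.77391937264935
top -1 (array([ 558.85, -176.54]), 32, np.float64(1.45)) | collar (array([563.8 , -93.56]), 58, np.float64(1.56)) | bore (array([563.6 , -95.51]), 65, np.float64(0.97))
top 1 (array([ 561.43, -170.84]), 39, np.float64(2.55)) | collar (array([ 565.79, -102.7 ]), 85, np.float64(2.02)) | bore (array([561.7 , -89.53]), 56, np.float64(0.87))
scene -1 (array([ 560.65, -181.67]), 21, np.float64(1.78)) | collar (array([558.2 , -94.55]), 60, np.float64(2.0)) | bore (array([565.3 , -94.26]), 23, np.float64(1.4))
scene 1 (array([ 565.53, -166.24]), 18, np.float64(0.96)) | collar (array([564.31, -86.76]), 65, np.float64(2.46)) | bore (array([558.52, -92.65]), 44, np.float64(1.22))
pred funnel [208.02401551 200.45784867] pred collar [203.31360826 200.17435769]
```

View pics/i.png

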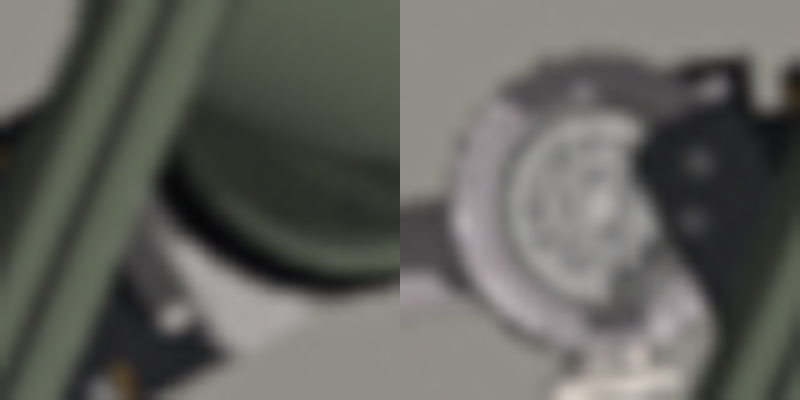

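The arm hides the funnel from the top camera: the left crop shows only the arm, and the right crop shows the collar partly covered. I'll use silhouette edges in the scene view for a relative measurement.

```bash
cat > e.py <<'E'
from h import *
s=robot.sense(); p=s['ee_pos']
d=avg('scene',10); g=cv2.GaussianBlur(d['pixels'].mean(2),(0,0),.6).astype(np.float32)
g0=cv2.GaussianBlur(cv2.imread('pics/scene0.png').astype(float).mean(2),(0,0),.6).astype(np.float32)
a=np.radians(np.arange(0,360,1))
def edge(g,uv,dirn,w=3.5):
    k=np.arange(-w,w+.01,.1).astype(np.float32); q=(uv+np.outer(k,dirn)).astype(np.float32)
    e=np.abs(np.gradient(cv2.remap(g,q[:,:1],q[:,1:],cv2.INTER_CUBIC).ravel())); j=e.argmax(); return round(float(k[j]),1),round(float(e[j]*10),0)
def lr(g,c,z,r,nm):
    q=proj(d,np.c_[c[0]+r*np.cos(a),c[1]+r*np.sin(a),np.full(360,z)])
    print(nm,'left',edge(g,q[q[:,0].argmin()],[1,0]),'right',edge(g,q[q[:,0].argmax()],[1,0]),'top',edge(g,q[q[:,1].argmin()],[0,1]),'bot',edge(g,q[q[:,1].argmax()],[0,1]))
b=p[2]-72
for h in(33,37,41,45): lr(g,p,b+h,25,f'wall{h}')
for h in(5,8,18,22): lr(g,p,b+h,24.5,f'spig{h}')
lr(g,p,b+1,24,'foot')
for gg in(g,g0): lr(gg,(564,-93),95,37,'collar')
for gg in(g0,): lr(gg,(564,-93),93,37,'collar93')
E
python3 e.py
```

```text
wall33 left (-0.3, 29.0) right (2.9, 14.0) top (0.7, 14.0) bot (2.8, 18.0)
wall37 left (0.4, 33.0) right (0.6, 21.0) top (2.8, 14.0) bot (3.3, 7.0)
wall41 left (1.1, 32.0) right (0.2, 18.0) top (-3.4, 9.0) bot (-2.9, 2.0)
wall45 left (0.7, 35.0) right (3.2, 19.0) top (-2.3, 11.0) bot (-2.9, 13.0)
spig5 left (0.9, 31.0) right (3.2, 15.0) top (0.3, 22.0) bot (0.2, 13.0)
spig8 left (0.6, 34.0) right (3.0, 11.0) top (1.8, 21.0) bot (1.8, 13.0)
spig18 left (1.0, 32.0) right (3.3, 14.0) top (-3.3, 7.0) bot (-3.5, 11.0)
spig22 left (0.1, 16.0) right (-0.9, 9.0) top (-2.3, 15.0) bot (-3.0, 17.0)
foot left (-3.5, 29.0) right (3.5, 10.0) top (-1.8, 22.0) bot (-1.8, 13.0)
collar left (-0.6, 21.0) right (-1.1, 32.0) top (0.9, 23.0) bot (1.5, 43.0)
collar left (-0.6, 21.0) right (-3.5, 18.0) top (3.4, 16.0) bot (1.5, 42.0)
collar93 left (-0.3, 24.0) right (-3.5, 11.0) top (3.0, 24.0) bot (0.7, 42.0)
```

Call:
{"method": "send_rows", "body": {"deltas": [[[0.385,-0.747,0,0],[0.385,-0.747,0,0],[0.385,-0.747,0,0],[0.385,-0.747,0,0],[0,0,0.3,0],[0,0,0.3,0],[0,0,0.08,0],[0,0,0.08,0],[0,0,0,0]]]}}

```text
time: 13.0
ee_pos: [561.4, -90.5, 167.3]
tool_rot: [-179.9, 0.1, 27.8]
force: [0.6, -0.2, -1.8]
gripper_width: 51.3
finger_force: 30.0
```

Call:
{"method": "send_rows", "body": {"deltas": [[[0,0,0.06,0],[0,0,0.06,0],[0,0,0,0]]]}}

```text
time: 13.25
ee_pos: [561.8, -90.2, 165.0]
tool_rot: [-180.0, 0.0, 27.9]
force: [0.1, -0.2, -2.2]
gripper_width: 51.2
finger_force: 30.0
```

```bash
python3 -c "
from h import *
to(562,-91,160)"
```

```text
t 13.25 pos [561.8 -90.2 165. ] rot [-180.     0.    27.9] F [ 0.1 -0.2 -2.2] M [ 0.03  0.15 -0.02] w 51.2 ff 30.0 j [-18.  14.  93.  -0.  73.  44.]
units [-0.01  0.03  0.2 ]
```

Call:
{"method": "send_rows", "body": {"deltas": [[[0,0,0.06,0],[0,0,0.06,0],[0,0,0,0]]]}}

```text
time: 13.5
ee_pos: [561.7, -89.7, 161.9]
tool_rot: [-180.0, 0.0, 27.9]
force: [0.2, 0.5, -1.3]
gripper_width: 51.3
finger_force: 30.0
```

Call:
{"method": "send_rows", "body": {"deltas": [[[0,0,0.06,0],[0,0,0.06,0],[0,0,0,0]]]}}

```text
time: 13.75
ee_pos: [561.7, -89.6, 158.8]
tool_rot: [-180.0, 0.0, 27.9]
force: [0.1, -0.0, -1.3]
gripper_width: 51.3
finger_force: 30.0
```

```bash
python3 -c "
from h import *
to(562,-91,157)"
```

```text
t 13.75 pos [561.7 -89.6 158.8] rot [-180.     0.    27.9] F [ 0.1 -0.  -1.3] M [0.02 0.14 0.04] w 51.3 ff 30.0 j [-18.  15.  93.   0.  72.  44.]
units [-0.02  0.06  0.07]
```

Call:
{"method": "send_rows", "body": {"deltas": [[[0,0,0.06,0],[0,0,0.04,0],[0,0,0,0]]]}}

```text
time: 14.0
ee_pos: [562.1, -89.7, 156.9]
tool_rot: [180.0, -0.0, 27.9]
force: [-0.4, -0.2, 0.5]
gripper_width: 51.6
finger_force: 30.0
```

Call:
{"method": "send_rows", "body": {"deltas": [[[0,0,0.04,0],[0,0,0,0]]]}}

```text
time: 14.17
ee_pos: [562.2, -89.7, 156.3]
tool_rot: [180.0, -0.0, 27.9]
force: [-0.8, 0.2, 1.0]
gripper_width: 51.3
finger_force: 30.0
```

Call:
{"method": "send_rows", "body": {"deltas": [[[0,0,0,0.012],[0,0,0,0.012],[0,0,0.04,0],[0,0,0,0]]]}}

```text
time: 14.5
ee_pos: [562.0, -89.6, 155.0]
tool_rot: [180.0, -0.0, 19.4]
force: [-1.8, 0.8, 3.2]
gripper_width: 51.4
finger_force: 30.0
```

Call:
{"method": "send_rows", "body": {"deltas": [[[0,0,0.05,0],[0,0,0,0]]]}}

```text
time: 14.67
ee_pos: [562.0, -89.7, 153.7]
tool_rot: [180.0, -0.0, 19.3]
force: [-0.3, 1.0, 3.5]
gripper_width: 51.5
finger_force: 30.0
```

Call:
{"method": "send_rows", "body": {"deltas": [[[0,0,0.06,0],[0,0,0.06,0],[0,0,0,0]]]}}

```text
time: 14.92
ee_pos: [562.1, -89.7, 150.8]
tool_rot: [180.0, -0.0, 19.3]
force: [-0.6, 1.7, 5.9]
gripper_width: 51.4
finger_force: 30.0
```

Call:
{"method": "send_rows", "body": {"deltas": [[[0,0,0.06,0],[0,0,0.06,0],[0,0,0.06,0],[0,0,0,0],[0,0,0,0]]]}}

```text
time: 15.33
ee_pos: [562.7, -89.7, 147.4]
tool_rot: [180.0, -0.1, 19.3]
force: [-2.1, 2.6, 9.5]
gripper_width: 51.5
finger_force: 30.0
```

```bash
python3 -c "
from h import *
to(562,-90,145)"
```

```text
t 15.33 pos [562.7 -89.7 147.4] rot [ 1.80e+02 -1.00e-01  1.93e+01] F [-2.1  2.6  9.5] M [0.56 0.54 0.07] w 51.5 ff 30.0 j [-18.  15.  94.   0.  71.  53.]
units [-0.03  0.    0.1 ]
```

Call:
{"method": "send_rows", "body": {"deltas": [[[0,0,0.06,0],[0,0,0.05,0],[0,0,0,0],[0,0,0,0]]]}}

```text
time: 15.67
ee_pos: [562.9, -89.7, 145.3]
tool_rot: [179.9, -0.1, 19.3]
force: [-2.6, 1.8, 10.8]
gripper_width: 51.8
finger_force: 30.0
```

Call:
{"method": "send_rows", "body": {"deltas": [[[0,0,0.025,0],[0,0,0,0.011],[0,0,0,0.011],[0,0,0,0.011],[0,0,0,0]]]}}

```text
time: 16.08
ee_pos: [563.3, -89.5, 144.9]
tool_rot: [180.0, -0.2, 7.3]
force: [-3.3, 3.2, 11.3]
gripper_width: 51.3
finger_force: 30.0
```

```bash
python3 -c "
from h import *
to(562,-90,145)"
```

```text
t 16.08 pos [563.3 -89.5 144.9] rot [180.   -0.2   7.3] F [-3.3  3.2 11.3] M [0.71 0.54 0.03] w 51.3 ff 30.0 j [-18.  16.  94.   0.  71.  65.]
units [-0.05  0.01 -0.  ]
```

Call:
{"method": "send_rows", "body": {"deltas": [[[0,0,0,0.011],[0,0,0,0.011],[0,0,0,0.011],[0,0,0,0.011],[0,0,0,0.011],[0,0,0,0.011],[0,0,0,0.011],[0,0,0,0.011],[0,0,0,0.011],[0,0,0,0]]]}}

```text
time: 16.92
ee_pos: [564.4, -90.0, 145.4]
tool_rot: [-179.9, -0.3, -28.4]
force: [-1.5, 1.3, 10.8]
gripper_width: 51.2
finger_force: 30.0
```

```bash
python3 -c "
from h import *
to(562,-90,145)"
```

```text
t 16.92 pos [564.4 -90.  145.4] rot [-179.9   -0.3  -28.4] F [-1.5  1.3 10.8] M [ 0.56  0.14 -0.01] w 51.2 ff 30.0 j [-18.  16.  94.   0.  70. 101.]
units [-0.08  0.04  0.02]
```

Call:
{"method": "send_rows", "body": {"deltas": [[[0,0,0,0.008],[0,0,0,0]]]}}

```text
time: 17.08
ee_pos: [564.3, -89.8, 145.3]
tool_rot: [-179.8, -0.3, -31.2]
force: [-0.4, 2.7, 10.5]
gripper_width: 51.4
finger_force: 30.0
```

```bash
python3 -c "
from h import *
to(562,-90,145)"
```

```text
t 17.08 pos [564.3 -89.8 145.3] rot [-179.8   -0.3  -31.2] F [-0.4  2.7 10.5] M [0.64 0.12 0.14] w 51.4 ff 30.0 j [-18.  16.  94.   0.  70. 103.]
units [-0.08  0.06  0.01]
```

Call:
{"method": "send_rows", "body": {"deltas": [[[0,0,0,0.008],[0,0,0,0.004],[0,0,0,0]]]}}

```text
time: 17.33
ee_pos: [564.7, -89.5, 145.3]
tool_rot: [-179.8, -0.3, -35.3]
force: [0.3, 2.5, 10.9]
gripper_width: 51.5
finger_force: 30.0
```

```bash
python3 -c "
from h import *
to(562,-90,145)"
```

```text
t 17.33 pos [564.7 -89.5 145.3] rot [-179.8   -0.3  -35.3] F [ 0.3  2.5 10.9] M [ 0.72 -0.05  0.68] w 51.5 ff 30.0 j [-18.  16.  94.   0.  70. 108.]
units [-0.08  0.08  0.01]
```

Call:
{"method": "send_rows", "body": {"deltas": [[[0,0,0,-0.006],[0,0,-0.05,0],[0,0,-0.05,0],[0,0,-0.05,0],[0,0,0,0]]]}}

```text
time: 17.75
ee_pos: [564.3, -89.5, 148.5]
tool_rot: [-179.8, -0.3, -33.3]
force: [-0.1, 1.9, 7.9]
gripper_width: 51.4
finger_force: 30.0
```

```bash
python3 -c "
from h import *
to(562,-90,149.5)"
```

```text
t 17.75 pos [564.3 -89.5 148.5] rot [-179.8   -0.3  -33.3] F [-0.1  1.9  7.9] M [ 0.78 -0.05  0.06] w 51.4 ff 30.0 j [-18.  15.  93.   0.  71. 105.]
units [-0.07  0.07 -0.04]
```

Up a little more. In the pocket, the vertical force should turn into a downward hold.

Call:
{"method": "send_rows", "body": {"deltas": [[[0,0,-0.04,0],[0,0,-0.04,0],[0,0,0,0]]]}}

```text
time: 18.0
ee_pos: [563.5, -89.3, 149.1]
tool_rot: [-179.8, -0.2, -33.3]
force: [2.5, 3.0, 5.1]
gripper_width: 51.1
finger_force: 30.0
```

Call:
{"method": "send_rows", "body": {"deltas": [[[0,0,-0.04,0],[0,0,-0.02,0],[0,0,0,0]]]}}

```text
time: 18.25
ee_pos: [562.5, -89.1, 149.3]
tool_rot: [-179.9, -0.0, -33.3]
force: [4.4, 3.0, -0.5]
gripper_width: 51.4
finger_force: 30.0
```

It stops rigidly at an underside height of about 77.3 mm, so it's locked. I'll release and retreat.

Call:
{"method": "send_rows", "body": {"deltas": [[[0,0,0,0],[0,0,0,0],[0,0,0,0],[0,0,0,0],[0,0,0,0],[0,0,0,0]]], "jaw": 0.9}}

```text
time: 18.75
ee_pos: [561.5, -89.9, 149.6]
tool_rot: [180.0, 0.0, -33.3]
force: [0.2, 0.5, 0.4]
gripper_width: 87.2
finger_force: 0.0
```

Call:
{"method": "send_rows", "body": {"deltas": [[[0,0,-0.3,0],[0,0,-0.5,0],[0,0,-0.8,0],[0,0,-0.8,0],[0,0,-0.8,0],[0,0,-0.8,0],[0,0,0,0],[0,0,0,0]]]}}

```text
time: 19.42
ee_pos: [563.1, -90.1, 252.3]
tool_rot: [-179.9, -0.3, -33.3]
force: [-0.7, 0.1, -0.3]
gripper_width: 89.7
finger_force: 0.0
```

Run:
```python
from h import *
to(562,-90,149.5)
d=avg('scene',4);s=d['pixels'].astype(np.uint8)
cv2.imwrite('pics/z.png',cv2.resize(s[130:290,230:430],(800,640),interpolation=cv2.INTER_CUBIC)[:600])
```

```text
t 19.42 pos [563.1 -90.1 252.3] rot [-179.9   -0.3  -33.3] F [-0.7  0.1 -0.3] M [0.01 0.17 0.  ] w 89.7 ff 0.0 j [-18.  10.  87.  -0.  83. 106.]
units [-0.04  0.02  4.11]
```

View pics/z.png

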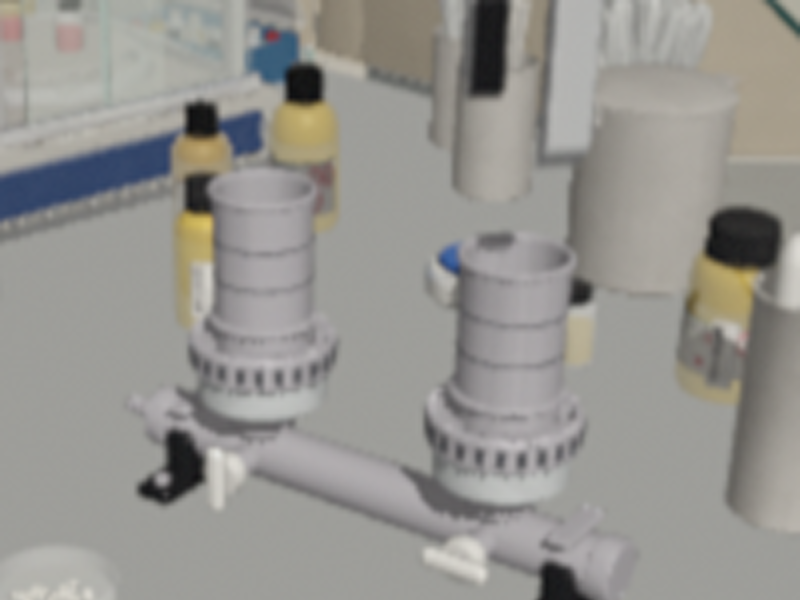

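The picture shows the funnel (rim near (517,262)) upright and seated at the same depth as its neighbour (rim near (262,190)), with the gripper clear above it.

```bash
python3 -c "
from workcell import robot
print(robot.finish_job())"
```

```text
the job is handed in; nothing more can be done
None
```

The funnel is locked on the empty base and the job is handed in: it met a firm stop about 17.7 mm below the rim (17.5 nominal) and stayed down when released; no verdict came back.

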